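# Line up bisque pots by height on the ware board

## Robot

A 6-joint arm with a two-finger parallel gripper is mounted at the origin on the work surface. World frame = base frame: x ahead of the robot, y to its left, z up, the work surface at z = 0. Lengths are in m, angles in rad, forces in N, time in s.
With the tool pointing down it reaches from about 0.375 to 0.9 m from the base axis. Payload 3.1 kg.
Tool frame: the origin (TCP) lies on the centre line of the jaws, within the pads' length; the fingertips stand 17 mm ahead of it and the grasp point (between the pads) lies 2 mm behind it; x points along the fingers, y is the direction in which the jaws open and shut, and the axes are right-handed (so a half turn about x gives the same grasp; the last joint's range is limited). The gripper opens to 85 mm and grips with 20 to 120 N. Pads are 22 mm wide; open, the fingers measure 114 mm over their backs; the gripper's body (76 mm by 85 mm) begins 54 mm behind the grasp point. The pads swing forward as they close: fully open they stand 13 mm farther back than shut.
Start: joints at [1.006, 0.527, 1.433, -0, 1.181, -0.178], TCP at [0.235, 0.579, 0.248] pointing down, gripper open.
Joint ranges: [-3.08, 3.08], [-0.75, 2.2], [0.22, 2.44], [-1.43, 4.57], [0, 2.65], [-2.85, 2.85]. Speed limits (rad/s): [2.79, 2.79, 3.14, 3.14, 3.14, 3.14].

## Interface

Orientations are given as a rotation vector (axis times angle).
In Python, from bench import state, get_image, job_done gives the robot as it stands.
- The arm moves only by the shell command python3 -m inch 'ROWS'. ROWS is text: rows parted by semicolons, each of 5 numbers parted by spaces: the opening, from 0 (shut) to 1 (fully open), then the shift along the world's x, y, z in m, then the turn about the world's z in rad. A call has 1 to 12 rows; each row is the pose to reach, as a shift and turn from the pose commanded when the call began; what a row does not reach only later rows make up. A row lasts 1/10 s, in which the tool goes at most 50 mm and 8.59 degrees, less where a joint would pass 70% of its speed; a pose out of reach is approached as far as the arm can. A call with a gripper value outside its range is refused whole. The fingers move at their own pace and stop on an object; the grip force is fixed at half the most. Time passes only in rows, so rows that repeat a pose let the fingers close. It gives the time, the measured TCP pose, the force and the opening at its end, in the units of the state.
- state(): the state, without advancing time (a new reading comes with each control period).
- get_image(name): name is "scene" or "top" or "wrist"; returns a dict with "pixels" (400x640x3 uint8, red, green, blue), "intrinsics" (3x3 intrinsics, pixels), "R" (3x3) and "t" (3): a world point X has camera coordinates R X + t. Camera axes: x right, y down, z forward; pixel columns grow to the right and rows downward; lengths in m; the calibration is good to about 2 mm. A picture is of the moment at which its call begins. There is no depth.
- job_done(): hands the job in, once; it reports no verdict.
The state is a dict: "t": time; "joint_positions": joint angles; "qd": joint speeds; "joint_torque": joint torques, N m; "eef_pos": TCP position; "ee_rot": TCP orientation; "contact_force": force on the tool from outside, world axes, zero at the start; "wrist_torque": the same for the moment, N m; "grip_width": opening from 0.0 (shut) to 1.0 (fully open).
Only numpy, scipy, OpenCV 4.12 (cv2) and the standard library are available. Lean on these libraries where they do the work, as an engineer would, in place of code of your own. Each camera call takes 0.05 s, during which the arm holds its last target.

## Task

Stand the four fired clay pots upright on the four round marks of the ware board, one pot within each mark, in order of height, with the tallest at the candlestick end of the board and the shortest at the far end from it. Set each pot down gently rather than dropping it, do not tip any over, and leave the candlestick where it stands.

Things in the scene. Friction and masses are not known exactly. Their poses are not given: they have to be found in the camera images.
- squat_pot: Bisque-fired stoneware, same plain sandy grey-brown as the other three pots; loose. Origin: centre of the underside, z up the axis; round, so yaw does not matter. Squat open pot, 52 mm high, 60 mm across, straight walls from 8 mm up to the rim, wall 5 mm. About 0.18 kg. The shortest.
- tumbler: Bisque-fired stoneware, same plain sandy grey-brown as the other three pots; loose. Origin: centre of the underside, z up the axis; round, so yaw does not matter. Open tumbler, 78 mm high, 48 mm across, straight walls from 6 mm up to the rim, wall 4 mm. About 0.17 kg.
- canister: Bisque-fired stoneware, same plain sandy grey-brown as the other three pots; loose. Origin: centre of the underside, z up the axis; round, so yaw does not matter. Canister, 104 mm high, 56 mm across, straight walls up to 92 mm, then a shoulder and a collar 46 mm across with a dark mouth. About 0.30 kg.
- bottle_vase: Bisque-fired stoneware, same plain sandy grey-brown as the other three pots; loose. Origin: centre of the underside, z up the axis; round, so yaw does not matter. Bottle vase, 132 mm high, 50 mm across, straight walls up to 110 mm, then a narrow neck 26 to 30 mm across with a dark mouth. About 0.32 kg. The tallest.
- mark1: Pale round mark 70 mm across, flush in the top of the ware board (fixed, nothing to feel). Origin: its centre, at the board's top, 18 mm above the table. Number 1 of 4 in the row counted along the board's +y axis; neighbouring marks are 105 mm apart.
- mark2: Pale round mark 70 mm across, flush in the top of the ware board (fixed, nothing to feel). Origin: its centre, at the board's top, 18 mm above the table. Number 2 of 4 in the row counted along the board's +y axis; neighbouring marks are 105 mm apart.
- mark3: Pale round mark 70 mm across, flush in the top of the ware board (fixed, nothing to feel). Origin: its centre, at the board's top, 18 mm above the table. Number 3 of 4 in the row counted along the board's +y axis; neighbouring marks are 105 mm apart.
- mark4: Pale round mark 70 mm across, flush in the top of the ware board (fixed, nothing to feel). Origin: its centre, at the board's top, 18 mm above the table. Number 4 of 4 in the row counted along the board's +y axis; neighbouring marks are 105 mm apart.
- candlestick: Brass candlestick with a pale unlit candle, 160 mm high, foot 68 mm across, loose. It stands on the table just beyond one end of the board, about 270 mm from the board's middle (an amber glaze jar, 65 mm high, stands at the other end). Origin: centre of its foot.
- board: Wooden ware board lying fixed on the table, 110 mm (x) by 440 mm (y, the row of marks) by 18 mm thick. Origin: centre of its underside, at table height; its y axis runs along the row of marks.
Mind the look-alikes: they are no part of the job. Leave any purple look-alike of the canister alone.

How it is judged:
At the end, for the whole second after the job is handed in: Each pot stands upright (within 0.08 rad) on the board's top (within 5 mm), its centre within 12 mm of the centre of its own mark, in order of height with the tallest on the mark nearest the candlestick; all released and at rest, and the candlestick within 30 mm of where it stood (((y of candlestick in the frame of board above 0 m and horizontal distance between squat_pot and mark1 below 0.012 m and horizontal distance between tumbler and mark2 below 0.012 m and horizontal distance between canister and mark3 below 0.012 m and horizontal distance between bottle_vase and mark4 below 0.012 m) or (y of candlestick in the frame of board below 0 m and horizontal distance between squat_pot and mark4 below 0.012 m and horizontal distance between tumbler and mark3 below 0.012 m and horizontal distance between canister and mark2 below 0.012 m and horizontal distance between bottle_vase and mark1 below 0.012 m)) and z of squat_pot in the frame of board between 0.013 and 0.023 m and angle between each of squat_pot, tumbler, canister, bottle_vase's own z axis and vertical below 0.08 rad and linear speed of each of squat_pot, tumbler, canister, bottle_vase below 0.02 m/s and contact force between each of squat_pot, tumbler, canister, bottle_vase and the fingers below 0.1 N and z of tumbler in the frame of board between 0.013 and 0.023 m and z of canister in the frame of board between 0.013 and 0.023 m and z of bottle_vase in the frame of board between 0.013 and 0.023 m and distance of candlestick from where it was at the start of the episode below 0.03 m); the robot touches nothing.
It fails at once if a pot is tipped over (more than 0.6 rad) (angle between any of squat_pot, tumbler, canister, bottle_vase's own z axis and vertical above 0.6 rad).
It fails at once if a pot is slammed onto the board (over 60 N) (contact force between any of squat_pot, tumbler, canister, bottle_vase and board above 60 N).
It fails at once if a pot is dropped: falling free of the fingers with its foot more than 12 mm above the board's top ((height (world z) of squat_pot above 0.03 m and linear speed of squat_pot above 0.15 m/s and contact force between squat_pot and the fingers below 0.01 N) or (height (world z) of tumbler above 0.03 m and linear speed of tumbler above 0.15 m/s and contact force between tumbler and the fingers below 0.01 N) or (height (world z) of canister above 0.03 m and linear speed of canister above 0.15 m/s and contact force between canister and the fingers below 0.01 N) or (height (world z) of bottle_vase above 0.03 m and linear speed of bottle_vase above 0.15 m/s and contact force between bottle_vase and the fingers below 0.01 N)).
It also fails if it takes over 90 s, if anything falls off the work surface, if the arm or the gripper's body presses on something with over 40 N, if the wrist force passes 120 N, or if a joint passes its speed limit or range.

## Working session

There is one attempt and no reset: what is moved stays moved. The work goes in short steps, Python scripts to look and compute and a shell command to move; the robot and the scene stay as the last step left them, time stands still between calls to the robot, and variables do not carry over. Pictures are saved under pics/ and viewed, and the job is handed in when it is done.

```bash
ls; mkdir -p pics; python3 - <<'E'
from bench import state,get_image
import cv2
print(state())
for n in("scene","top","wrist"):
    d=get_image(n); cv2.imwrite(f"pics/{n}0.png",d["pixels"][:,:,::-1]); print(n,d["intrinsics"],d["R"],d["t"])
E
```

```text
pics
{'t': 0.0, 'joint_positions': array([ 1.00650150e+00,  5.28445987e-01,  1.43390635e+00,  5.67038021e-05,
        1.18138781e+00, -1.78504038e-01]), 'qd': array([ 0.00088244, -0.00079642,  0.00116296,  0.000319  , -0.00193599,
        0.00084492]), 'joint_torque': array([ 8.19490706e-04, -4.42354417e+01, -1.78026491e+01, -2.58733771e-04,
        8.53881327e-03,  1.46514361e-05]), 'eef_pos': array([0.23477662, 0.57849905, 0.24734469]), 'ee_rot': array([ 0.3011457 ,  1.5503515 , -0.30427532]), 'contact_force': array([ 0.79035938, -0.25022032,  1.02420254]), 'wrist_torque': array([-0.02034672,  0.06763817, -0.0087523 ]), 'grip_width': 0.9987245520754721}
scene [[395.9998517    0.         320.83687228]
 [  0.         395.9998517  203.09161729]
 [  0.           0.           1.        ]] [[-0.03147527  0.99946804  0.00854058]
 [ 0.86475191  0.03151568 -0.50120944]
 [-0.50121198 -0.00839022 -0.86528386]] [-0.02441324 -0.42078328  1.35531515]
top [[498.50108157   0.         322.65253899]
 [  0.         498.50108157 197.91098859]
 [  0.           0.           1.        ]] [[ 0.00481738 -0.99998787 -0.00102193]
 [-0.98610216 -0.00458077 -0.16607693]
 [ 0.16607023  0.00180778 -0.98611227]] [0.02256938 0.48882051 1.06585559]
wrist [[339.68563969   0.         319.94201861]
 [  0.         339.68563969 198.57562936]
 [  0.           0.           1.        ]] [[ 0.37673121  0.92632095 -0.00175817]
 [ 0.89033663 -0.36157133  0.27670719]
 [ 0.25568396 -0.1058096  -0.96095267]] [-0.62354174 -0.03424091  0.37907684]
```

View pics/scene0.png

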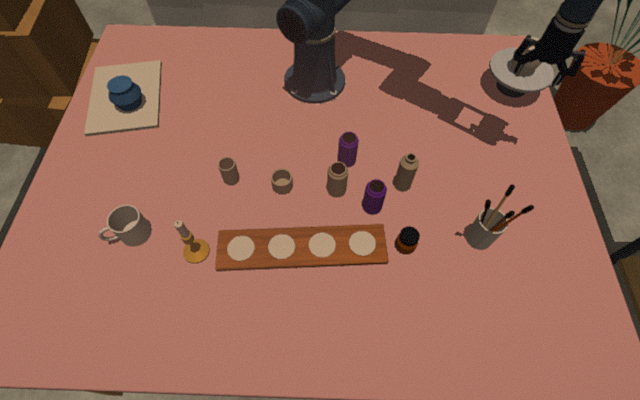

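View pics/top0.png

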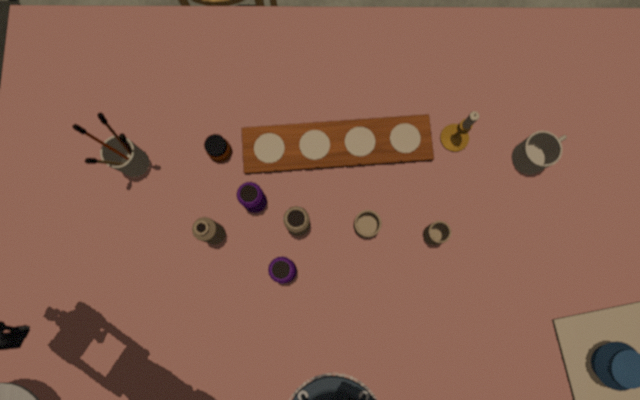

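View pics/wrist0.png

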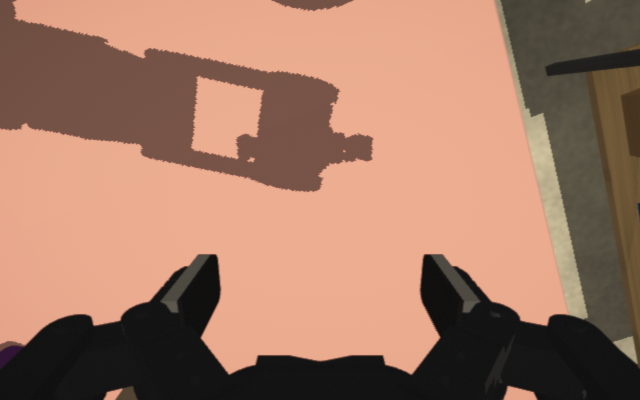

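The scene view shows the candlestick at (195,250), left of the board, so at its -y end. The jar is at (408,240). The pots stand at (229,170), (282,181), (337,180) and (405,172), and there are two purple look-alikes. I'll enlarge this for precise points.

```bash
cat > h.py <<'E'
import numpy as np,cv2
from bench import state,get_image
from scipy.spatial.transform import Rotation as Ro
def ray(d,u,v):
    K=np.array(d["intrinsics"]);R=np.array(d["R"]);t=np.array(d["t"])
    c=-R.T@t; w=R.T@np.linalg.inv(K)@np.array([u,v,1.]); return c,w/np.linalg.norm(w)
def onz(d,u,v,z):
    c,w=ray(d,u,v); return c+w*(z-c[2])/w[2]
def tri(rs):
    A=np.zeros((3,3));b=np.zeros(3)
    for c,w in rs:
        P=np.eye(3)-np.outer(w,w);A+=P;b+=P@c
    X=np.linalg.solve(A,b); return X,[np.linalg.norm((np.eye(3)-np.outer(w,w))@(X-c)) for c,w in rs]
def proj(d,X):
    p=np.array(d["intrinsics"])@(np.array(d["R"])@np.array(X)+np.array(d["t"]));return p[:2]/p[2]
E
python3 - <<'E'
import cv2
s=cv2.imread("pics/scene0.png");t=cv2.imread("pics/top0.png")
a=cv2.resize(s[125:280,170:430],None,fx=3,fy=3,interpolation=cv2.INTER_NEAREST)
b=cv2.resize(t[100:290,185:485],None,fx=2.6,fy=2.6,interpolation=cv2.INTER_NEAREST)
cv2.imwrite("pics/sz.png",a);cv2.imwrite("pics/tz.png",b)
E
```

```text
(no output)
```

View pics/sz.png

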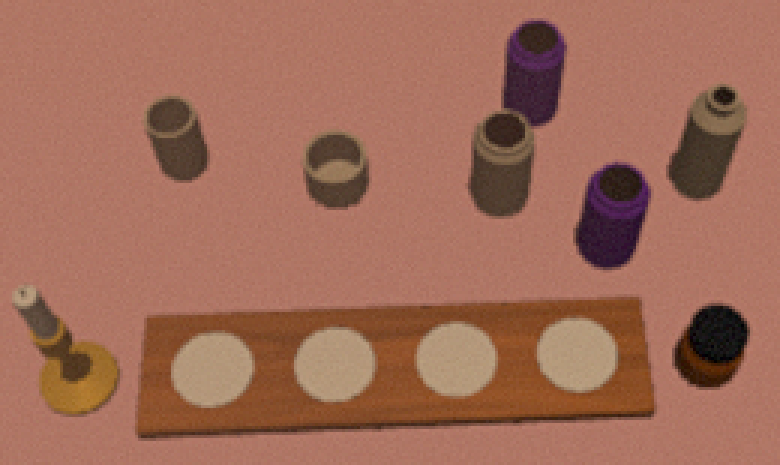

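View pics/tz.png

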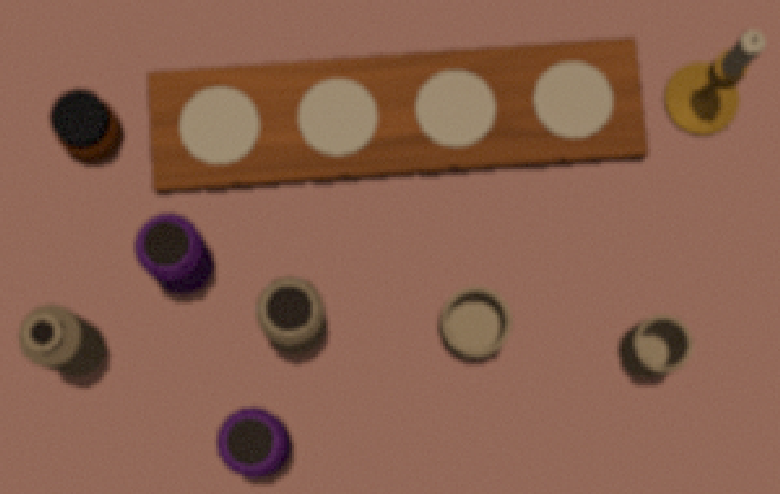

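```bash
cat > m.py <<'E'
from h import *
S=get_image("scene");T=get_image("top")
def marks(d,roi):
    x0,y0,x1,y1=roi
    h=cv2.cvtColor(cv2.GaussianBlur(d["pixels"],(3,3),0),cv2.COLOR_RGB2HSV)
    m=((h[...,2]>135)&(h[...,1]<115)&(h[...,0]>10)).astype(np.uint8)
    z=np.zeros_like(m);z[y0:y1,x0:x1]=m[y0:y1,x0:x1]
    cs,_=cv2.findContours(z,0,1)
    r=[]
    for c in cs:
        if cv2.contourArea(c)>250: r.append(cv2.fitEllipse(c))
    return r
ms=sorted(marks(S,(215,225,390,270)),key=lambda e:e[0][0]); mt=sorted(marks(T,(240,115,435,172)),key=lambda e:-e[0][0])
print(len(ms),len(mt))
P=[]
for a,b in zip(ms,mt):
    X,e=tri([ray(S,*a[0]),ray(T,*b[0])]); P.append(X)
    print(np.round(a[0],1),np.round(b[0],1),"tri",X.round(4),np.round(e,4),"S18",onz(S,*a[0],.018).round(4),"T18",onz(T,*b[0],.018).round(4))
P=np.array(P); print("spacing",np.linalg.norm(np.diff(P,axis=0),axis=1), "yaw", np.arctan2(*(P[3]-P[0])[:2]))
pts={"tumbler":((171,117),(662,346),.078),"squat":((337,156),(475,324),.052),"can":((504,131),(290,308),.104),"bottle":((723,97),(42,332),.132),
"purA":((539,37),(251,442),.104),"purB":((621,182),(167,243),.104),"candle":((26,295),(754,41),.16),"jar":((718,333),(82,118),.065)}
for k,(a,b,h) in pts.items():
    a=(170+a[0]/3-.33,125+a[1]/3-.33);b=(185+b[0]/2.6-.3,100+b[1]/2.6-.3)
    X,e=tri([ray(S,*a),ray(T,*b)]);print(k,X.round(4),np.round(e,4),"S",onz(S,*a,h).round(4)[:2],"T",onz(T,*b,h).round(4)[:2])
s=state();print(Ro.from_rotvec(s["ee_rot"]).as_matrix().round(3))
E
python3 m.py
```

```text
4 4
[240.4 247.7] [404.8 137.5] tri [ 0.6355 -0.1643  0.0164] [0.0004 0.0004] S18 [ 0.6362 -0.1635  0.018 ] T18 [ 0.6351 -0.1644  0.018 ]
[281.1 246. ] [359.5 140.9] tri [ 0.6271 -0.0594  0.0164] [0.0003 0.0003] S18 [ 0.6278 -0.059   0.018 ] T18 [ 0.6266 -0.0596  0.018 ]
[321.6 244.4] [314.1 144. ] tri [0.6189 0.0455 0.0169] [0.0003 0.0003] S18 [0.6194 0.0457 0.018 ] T18 [0.6186 0.0452 0.018 ]
[362.  242.8] [268.8 147.5] tri [0.6105 0.1505 0.0161] [0.0005 0.0005] S18 [0.6113 0.1508 0.018 ] T18 [0.6099 0.1497 0.018 ]
spacing [0.10516314 0.10523408 0.10532612] yaw -0.0794595375343092
tumbler [ 0.4094 -0.2239  0.0697] [0.0008 0.0008] S [ 0.4153 -0.2205] T [ 0.4087 -0.2228]
squat [ 0.4298 -0.0721  0.0443] [0.0015 0.0015] S [ 0.4349 -0.0696] T [ 0.429  -0.0729]
can [0.4356 0.0808 0.1007] [0.0011 0.0011] S [0.4378 0.0818] T [0.4352 0.0794]
bottle [0.4123 0.2709 0.1291] [0.0003 0.0003] S [0.4145 0.2704] T [0.412  0.2699]
purA [0.329  0.111  0.1017] [0.0022 0.0022] S [0.3307 0.1131] T [0.329  0.1086]
purB [0.4875 0.181  0.104 ] [0.0017 0.0017] S [0.4874 0.1827] T [0.4875 0.1793]
candle [ 0.6405 -0.2827  0.1578] [0.0017 0.0017] S [ 0.6417 -0.2799] T [ 0.6401 -0.2838]
jar [0.6047 0.2644 0.0558] [0.0017 0.0017] S [0.609  0.2639] T [0.602  0.2607]
[[-0.001  0.376  0.926]
 [-0.001  0.926 -0.376]
 [-1.    -0.001 -0.   ]]
```

Marks triangulate to z about 16.5 mm with 105.2 mm spacing. The rims come out at about 70, 44, 101 and 129 mm, consistent with the text. Bottle first, so I move above it.

```bash
python3 -m inch '1 0.178 -0.308 0 0.46;1 0.178 -0.308 0 0.46;1 0.178 -0.308 0 0.46;1 0.178 -0.308 0 0.46;1 0.178 -0.308 0 0.46;1 0.178 -0.308 0 0.46;1 0.178 -0.308 0 0.46;1 0.178 -0.308 0 0.46;1 0.178 -0.308 0 0.46;1 0.178 -0.308 0 0.46;1 0.178 -0.308 0 0.46'
python3 - <<'E'
from h import *
d=get_image("wrist");im=d["pixels"][:,:,::-1].copy();s=state();print(s["eef_pos"],Ro.from_rotvec(s["ee_rot"]).as_matrix()[:,1])
for z in(0,.132):
    p=proj(d,[.4125,.2705,z]);print(z,p);cv2.drawMarker(im,tuple(int(round(v)) for v in p),(0,255,0) if z else (255,255,0),0,12,1)
cv2.imwrite("pics/w1.png",im)
E
```

```text
t: 1.35
eef_pos: [0.4122, 0.2723, 0.2482]
ee_rot: [-0.06, 1.571, 0.06]
contact_force: [0.4, 0.1, -0.0]
grip_width: 1.0
[0.4121942  0.2724006  0.24826272] [-7.65527445e-02  9.97065490e-01  2.93125940e-04]
0 [318.01128911 167.75700864]
0.132 [317.11797834 201.4714704 ]
```

View pics/w1.png

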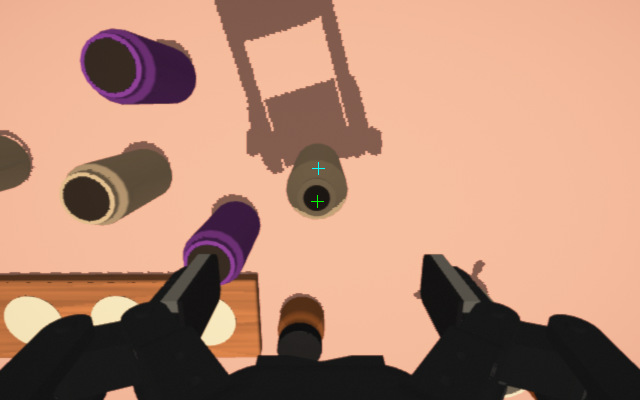

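The wrist view confirms the bottle: its mouth is at (317,198), predicted (317,201), so about 2 mm nearer in x. Now descend and grip.

```bash
python3 -m inch '1 -0.0015 -0.001 -0.04 0;1 -0.0015 -0.001 -0.08 0;1 -0.0015 -0.001 -0.12 0;1 -0.0015 -0.001 -0.15 0;1 -0.0015 -0.001 -0.164 0;1 -0.0015 -0.001 -0.164 0;0.3 -0.0015 -0.001 -0.164 0;0.3 -0.0015 -0.001 -0.164 0;0.3 -0.0015 -0.001 -0.164 0;0.3 -0.0015 -0.001 -0.164 0;0.3 -0.0015 -0.001 -0.164 0;0.3 -0.0015 -0.001 -0.164 0'
```

```text
t: 2.6
eef_pos: [0.4124, 0.2705, 0.0858]
ee_rot: [-0.057, 1.567, 0.059]
contact_force: [-1.8, 0.9, 7.5]
grip_width: 0.571
```

```bash
python3 -m inch '0.2 0 0 0.02 0;0.2 0 0 0.05 0;0.2 0 0 0.09 0;0.2 0 0 0.13 0;0.2 0 0 0.16 0;0.2 0 0 0.17 0;0.2 0 0 0.17 0;0.2 0 0 0.17 0'
python3 - <<'E'
from h import *
d=get_image("wrist");cv2.imwrite("pics/w2.png",d["pixels"][:,:,::-1]);d=get_image("scene");cv2.imwrite("pics/s2.png",cv2.resize(d["pixels"][80:280,170:470,::-1],None,fx=2,fy=2))
E
```

```text
t: 3.4
eef_pos: [0.4105, 0.2696, 0.253]
ee_rot: [-0.059, 1.573, 0.057]
contact_force: [-0.1, 0.6, -4.2]
grip_width: 0.571
```

View pics/w2.png

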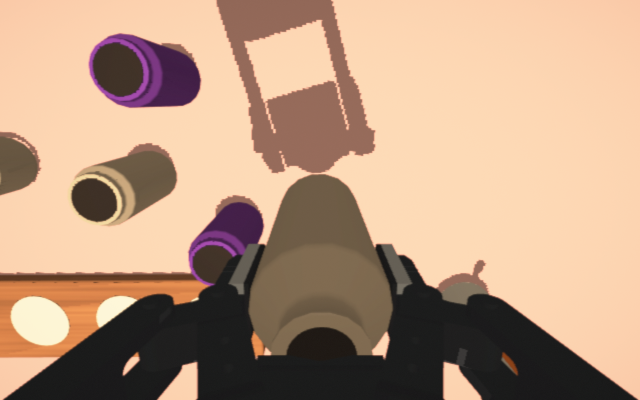

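View pics/s2.png

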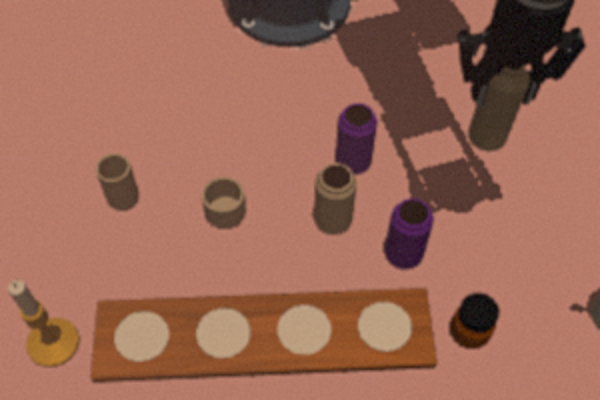

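```bash
python3 -m inch '0.2 0.012 -0.023 0 0;0.2 0.03 -0.058 0 0;0.2 0.05 -0.097 0 0;0.2 0.072 -0.138 0 0;0.2 0.094 -0.18 0 0;0.2 0.116 -0.223 0 0;0.2 0.138 -0.265 0 0;0.2 0.16 -0.308 0 0;0.2 0.182 -0.35 0 0;0.2 0.202 -0.389 0 0;0.2 0.217 -0.418 0 0;0.2 0.225 -0.4335 0 0'; python3 -m inch '0.2 0 0 -0.04 0;0.2 0 0 -0.08 0;0.2 0 0 -0.11 0;0.2 0 0 -0.13 0;0.2 0 0 -0.13 0;0.2 0 0 -0.13 0'
python3 - <<'E'
from h import *
s=state();print(s["eef_pos"],s["contact_force"])
d=get_image("top");cv2.imwrite("pics/t3.png",cv2.resize(d["pixels"][60:210,300:500,::-1],None,fx=3,fy=3));d=get_image("scene");cv2.imwrite("pics/s3.png",cv2.resize(d["pixels"][180:290,160:300,::-1],None,fx=4,fy=4))
E
```

```text
t: 4.7
eef_pos: [0.6371, -0.1667, 0.2513]
ee_rot: [-0.056, 1.573, 0.057]
contact_force: [-0.0, -0.4, -1.6]
grip_width: 0.57
t: 5.3
eef_pos: [0.6361, -0.1632, 0.1227]
ee_rot: [-0.057, 1.573, 0.059]
contact_force: [-1.0, -0.8, -3.1]
grip_width: 0.57
[ 0.63607509 -0.16324223  0.12269968] [-1.04891685 -0.78301621 -3.06384698]
```

View pics/t3.png

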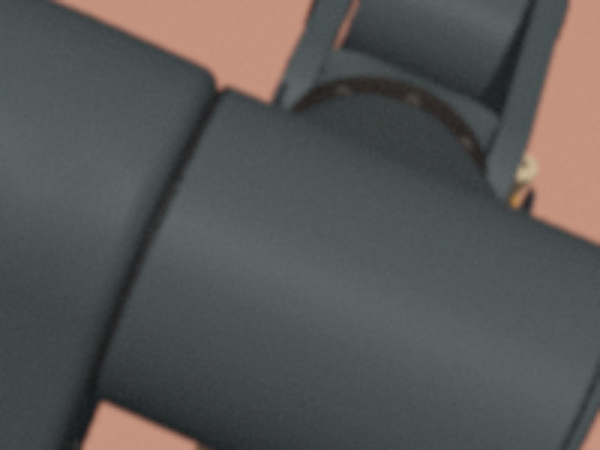

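View pics/s3.png

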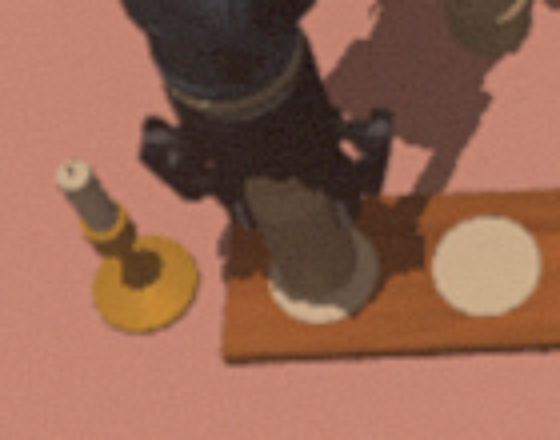

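```bash
python3 -m inch '0.2 -0.0005 -0.0005 -0.005 0;0.2 -0.0005 -0.0005 -0.01 0;0.2 -0.0005 -0.0005 -0.014 0;0.2 -0.0005 -0.0005 -0.017 0;0.2 -0.0005 -0.0005 -0.017 0'; python3 -m inch '0.2 0 0 -0.001 0;0.2 0 0 -0.002 0;0.2 0 0 -0.002 0'
```

```text
t: 5.9
eef_pos: [0.6357, -0.1638, 0.1067]
ee_rot: [-0.058, 1.571, 0.059]
contact_force: [0.2, -0.6, -2.4]
grip_width: 0.575
t: 6.2
eef_pos: [0.6362, -0.164, 0.1053]
ee_rot: [-0.058, 1.57, 0.058]
contact_force: [-0.1, 0.2, -3.1]
grip_width: 0.57
```

```bash
python3 -m inch '0.2 0 0 -0.001 0;0.2 0 0 -0.002 0;0.2 0 0 -0.002 0'; python3 -m inch '0.2 0 0 -0.001 0;0.2 0 0 -0.002 0;0.2 0 0 -0.002 0'
```

```text
t: 6.5
eef_pos: [0.6364, -0.1641, 0.1039]
ee_rot: [-0.059, 1.569, 0.058]
contact_force: [0.1, 0.8, 0.4]
grip_width: 0.571
t: 6.8
eef_pos: [0.6366, -0.1641, 0.1038]
ee_rot: [-0.059, 1.569, 0.058]
contact_force: [-2.8, 0.9, 10.0]
grip_width: 0.574
```

Contact came at TCP z 0.104, as predicted. Release and rise.

```bash
python3 -m inch '0.2 0 0 0.0015 0;0.62 0 0 0.0015 0;0.7 0 0 0.0015 0;0.8 0 0 0.0015 0;0.9 0 0 0.0015 0;0.9 0 0 0.0015 0;0.9 0 0 0.0015 0'; python3 -m inch '0.9 0 0 0.02 0;0.9 0 0 0.06 0;0.9 0 0 0.1 0;0.9 0 0 0.14 0;0.9 0 0 0.15 0'
python3 - <<'E'
from h import *
d=get_image("wrist");cv2.imwrite("pics/w4.png",d["pixels"][:,:,::-1]);d=get_image("scene");cv2.imwrite("pics/s4.png",cv2.resize(d["pixels"][125:290,160:420,::-1],None,fx=3,fy=3))
E
```

```text
t: 7.5
eef_pos: [0.6361, -0.1639, 0.1027]
ee_rot: [-0.058, 1.57, 0.058]
contact_force: [-0.4, 1.2, 0.4]
grip_width: 0.897
t: 8.0
eef_pos: [0.6387, -0.165, 0.2586]
ee_rot: [-0.062, 1.561, 0.055]
contact_force: [0.4, -0.4, 0.2]
grip_width: 0.898
```

View pics/w4.png

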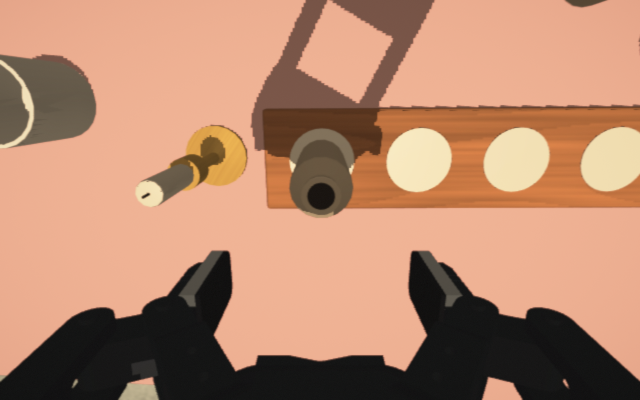

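View pics/s4.png

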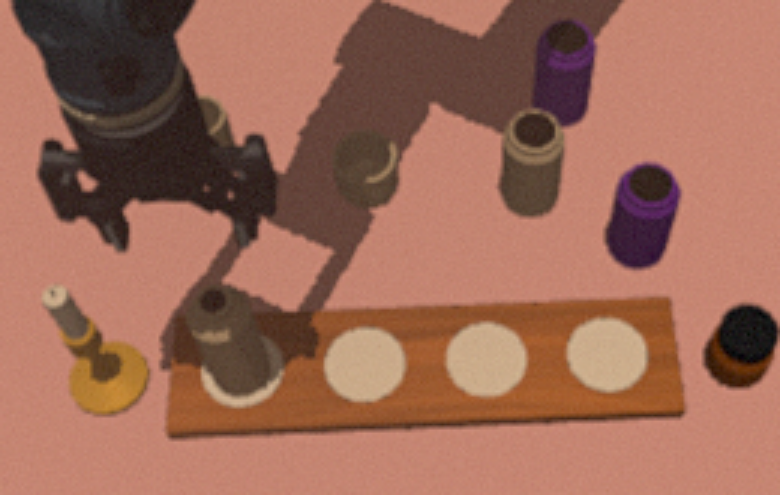

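```bash
python3 - <<'E'
from h import *
d=get_image("wrist");print(state()["eef_pos"]);print(onz(d,321,196,.150))
E
python3 -m inch '1 -0.2 0.245 0 0;1 -0.2 0.245 0 0;1 -0.2 0.245 0 0;1 -0.2 0.245 0 0;1 -0.2 0.245 0 0;1 -0.2 0.245 0 0;1 -0.2 0.245 0 0;1 -0.2 0.245 0 0;1 -0.2 0.245 0 0'
python3 - <<'E'
from h import *
d=get_image("wrist");im=d["pixels"][:,:,::-1].copy();s=state();print(s["eef_pos"])
p=proj(d,[.4358,.081,.104]);print(p);cv2.drawMarker(im,tuple(int(round(v)) for v in p),(0,255,0),0,12,1)
cv2.imwrite("pics/w5.png",im[60:360,120:520])
E
```

```text
[ 0.63602632 -0.16389282  0.25305317]
[ 0.63063921 -0.16415597  0.15      ]
t: 9.05
eef_pos: [0.4366, 0.0808, 0.2521]
ee_rot: [-0.059, 1.571, 0.058]
contact_force: [-0.0, -0.1, -0.7]
grip_width: 0.997
[0.43727166 0.08033597 0.25227282]
[320.0886182  189.47513923]
```

View pics/w5.png

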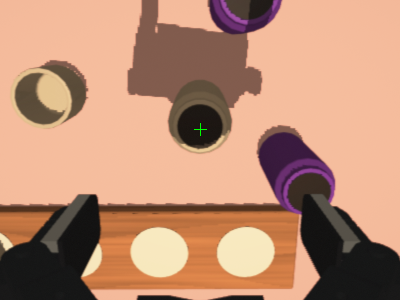

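```bash
python3 -m inch '1 -0.001 0 -0.04 0;1 -0.001 0 -0.085 0;1 -0.001 0 -0.13 0;1 -0.001 0 -0.165 0;1 -0.001 0 -0.184 0;1 -0.001 0 -0.184 0;0.3 -0.001 0 -0.184 0;0.3 -0.001 0 -0.184 0;0.3 -0.001 0 -0.184 0;0.3 -0.001 0 -0.184 0;0.3 -0.001 0 -0.184 0;0.3 -0.001 0 -0.184 0'; python3 -m inch '0.2 0 0 0.015 0;0.2 0 0 0.04 0;0.2 0 0 0.075 0;0.2 0 0 0.105 0;0.2 0 0 0.12 0;0.2 0 0 0.12 0'
```

```text
t: 10.3
eef_pos: [0.4365, 0.0807, 0.0701]
ee_rot: [-0.059, 1.566, 0.058]
contact_force: [0.3, -3.8, 6.5]
grip_width: 0.638
t: 10.9
eef_pos: [0.4361, 0.0813, 0.1909]
ee_rot: [-0.059, 1.565, 0.058]
contact_force: [1.0, -0.1, -3.7]
grip_width: 0.638
```

```bash
python3 -m inch '0.2 0.02 -0.0146 0 0;0.2 0.05 -0.0366 0 0;0.2 0.085 -0.062 0 0;0.2 0.12 -0.088 0 0;0.2 0.155 -0.113 0 0;0.2 0.18 -0.132 0 0;0.2 0.192 -0.1405 0 0;0.2 0.192 -0.1405 -0.03 0;0.2 0.192 -0.1405 -0.06 0;0.2 0.192 -0.1405 -0.083 0;0.2 0.192 -0.1405 -0.09 0;0.2 0.192 -0.1405 -0.09 0';python3 -m inch '0.2 0 0 -0.003 0;0.2 0 0 -0.006 0;0.2 0 0 -0.006 0'
python3 - <<'E'
from h import *
d=get_image("scene");cv2.imwrite("pics/s6.png",cv2.resize(d["pixels"][125:290,160:420,::-1],None,fx=3,fy=3))
E
```

```text
t: 12.1
eef_pos: [0.6253, -0.0589, 0.0962]
ee_rot: [-0.057, 1.575, 0.06]
contact_force: [-0.2, -0.2, -3.0]
grip_width: 0.64
t: 12.4
eef_pos: [0.6275, -0.0595, 0.0935]
ee_rot: [-0.059, 1.569, 0.058]
contact_force: [-0.4, 0.6, -3.0]
grip_width: 0.638
```

View pics/s6.png

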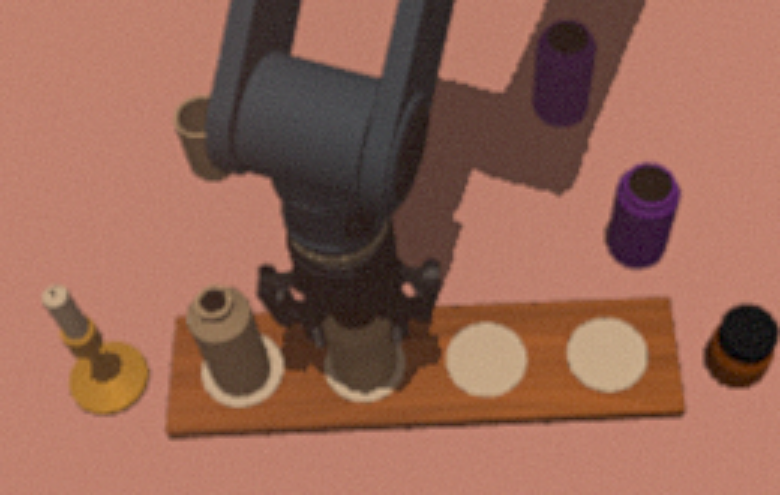

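```bash
python3 -m inch '0.2 0 0 -0.002 0;0.2 0 0 -0.004 0;0.2 0 0 -0.004 0'; python3 -m inch '0.2 0 0 -0.001 0;0.2 0 0 -0.002 0;0.2 0 0 -0.002 0'
```

```text
t: 12.75
eef_pos: [0.627, -0.0594, 0.0887]
ee_rot: [-0.058, 1.57, 0.058]
contact_force: [0.4, 0.8, -3.2]
grip_width: 0.638
t: 13.05
eef_pos: [0.6272, -0.0594, 0.0882]
ee_rot: [-0.059, 1.57, 0.058]
contact_force: [-2.4, 1.2, 4.9]
grip_width: 0.643
```

```bash
python3 -m inch '0.2 0 0 0.001 0;0.68 0 0 0.001 0;0.75 0 0 0.001 0;0.85 0 0 0.001 0;0.9 0 0 0.001 0;0.9 0 0 0.001 0;0.9 0 0 0.001 0'; python3 -m inch '0.9 0 0 0.02 0;0.9 0 0 0.06 0;0.9 0 0 0.1 0;0.9 0 0 0.14 0;0.9 0 0 0.15 0;0.9 0 0 0.15 0;0.9 0 0 0.15 0'
python3 - <<'E'
from h import *
d=get_image("wrist");cv2.imwrite("pics/w7.png",d["pixels"][:,:,::-1]);print(state()["eef_pos"])
from m import *
E
```

```text
t: 13.75
eef_pos: [0.6272, -0.0595, 0.0878]
ee_rot: [-0.058, 1.57, 0.058]
contact_force: [-0.1, 0.3, -0.4]
grip_width: 0.901
t: 14.45
eef_pos: [0.6262, -0.0592, 0.2366]
ee_rot: [-0.058, 1.572, 0.059]
contact_force: [-0.5, 0.3, -0.2]
grip_width: 0.899
[ 0.62587747 -0.0591398   0.23583954]
2 1
[321.7 244.4] [268.8 147.5] tri [0.6142 0.0971 0.0286] [0.0519 0.0519] S18 [0.6194 0.0459 0.018 ] T18 [0.6098 0.1498 0.018 ]Traceback (most recent call last):
  File "<stdin>", line 3, in <module>
  File "m.py", line 19, in <module>
    P=np.array(P); print("spacing",np.linalg.norm(np.diff(P,axis=0),axis=1), "yaw", np.arctan2(*(P[3]-P[0])[:2]))
                                                                                                 ~^^^
IndexError: index 3 is out of bounds for axis 0 with size 1
```

View pics/w7.png

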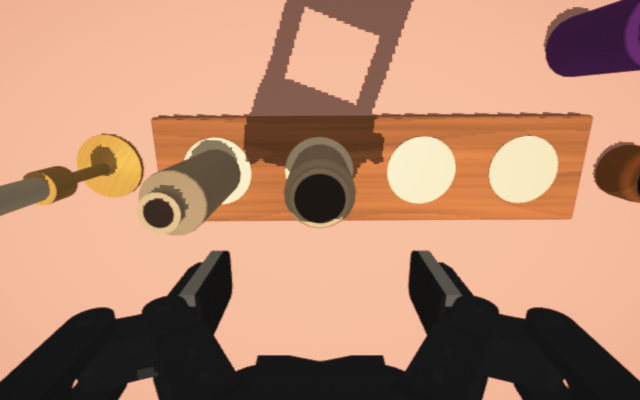

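The canister stands on mark two. Now the tumbler.

```bash
python3 -m inch '1 -0.217 -0.1625 0 0;1 -0.217 -0.1625 0 0;1 -0.217 -0.1625 0 0;1 -0.217 -0.1625 0 0;1 -0.217 -0.1625 0 0;1 -0.217 -0.1625 0 0;1 -0.217 -0.1625 0 0;1 -0.217 -0.1625 0 0;1 -0.217 -0.1625 0 0'
python3 - <<'E'
from h import *
d=get_image("wrist");im=d["pixels"][:,:,::-1].copy();s=state();print(s["eef_pos"])
p=proj(d,[.41,-.222,.078]);print(p);cv2.drawMarker(im,tuple(int(round(v)) for v in p),(0,255,0),0,12,1)
cv2.imwrite("pics/w8.png",im[60:360,120:520])
E
```

```text
t: 15.5
eef_pos: [0.4109, -0.2214, 0.2374]
ee_rot: [-0.058, 1.57, 0.059]
contact_force: [0.1, 1.1, -0.5]
grip_width: 1.001
[ 0.41102048 -0.22127223  0.23746198]
[318.98556612 185.91455286]
```

View pics/w8.png

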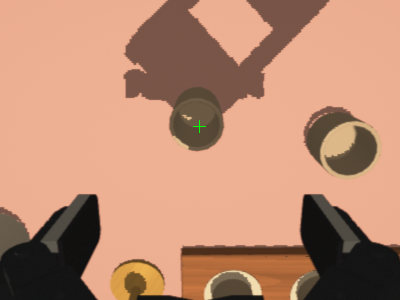

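```bash
python3 -m inch '1 -0.0015 -0.002 -0.04 0;1 -0.0015 -0.002 -0.085 0;1 -0.0015 -0.002 -0.13 0;1 -0.0015 -0.002 -0.17 0;1 -0.0015 -0.002 -0.188 0;1 -0.0015 -0.002 -0.188 0;0.3 -0.0015 -0.002 -0.188 0;0.3 -0.0015 -0.002 -0.188 0;0.3 -0.0015 -0.002 -0.188 0;0.3 -0.0015 -0.002 -0.188 0;0.3 -0.0015 -0.002 -0.188 0;0.3 -0.0015 -0.002 -0.188 0'; python3 -m inch '0.2 0 0 0.015 0;0.2 0 0 0.045 0;0.2 0 0 0.085 0;0.2 0 0 0.125 0;0.2 0 0 0.165 0;0.2 0 0 0.18 0;0.2 0 0 0.18 0'
```

```text
t: 16.75
eef_pos: [0.4096, -0.2245, 0.0514]
ee_rot: [-0.06, 1.567, 0.056]
contact_force: [0.9, 1.4, 7.2]
grip_width: 0.55
t: 17.45
eef_pos: [0.4096, -0.2248, 0.2327]
ee_rot: [-0.062, 1.565, 0.054]
contact_force: [-0.5, -0.7, -3.4]
grip_width: 0.553
```

```bash
python3 -m inch '0.2 0.012 0.0155 0 0;0.2 0.033 0.0425 0 0;0.2 0.058 0.0745 0 0;0.2 0.084 0.108 0 0;0.2 0.11 0.141 0 0;0.2 0.136 0.1745 0 0;0.2 0.162 0.208 0 0;0.2 0.186 0.239 0 0;0.2 0.203 0.2605 0 0;0.2 0.21 0.2695 0 0;0.2 0.21 0.2695 0 0';python3 -m inch '0.2 0 0 -0.03 0;0.2 0 0 -0.07 0;0.2 0 0 -0.11 0;0.2 0 0 -0.14 0;0.2 0 0 -0.15 0;0.2 0 0 -0.153 0;0.2 0 0 -0.153 0'
python3 - <<'E'
from h import *
d=get_image("scene");cv2.imwrite("pics/s9.png",cv2.resize(d["pixels"][125:290,160:420,::-1],None,fx=3,fy=3))
E
```

```text
t: 18.55
eef_pos: [0.6181, 0.0465, 0.228]
ee_rot: [-0.06, 1.573, 0.06]
contact_force: [-0.2, -1.0, -1.8]
grip_width: 0.552
t: 19.25
eef_pos: [0.619, 0.0447, 0.0775]
ee_rot: [-0.058, 1.569, 0.057]
contact_force: [0.4, -0.2, -2.6]
grip_width: 0.555
```

View pics/s9.png

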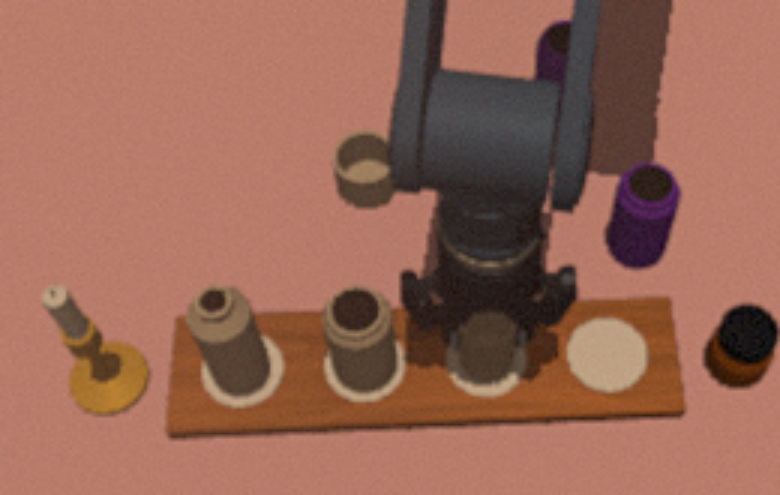

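```bash
python3 -m inch '0.2 0 0.0005 -0.002 0;0.2 0 0.0005 -0.004 0;0.2 0 0.0005 -0.006 0;0.2 0 0.0005 -0.007 0;0.2 0 0.0005 -0.007 0'; python3 -m inch '0.2 0 0 -0.001 0;0.2 0 0 -0.002 0;0.2 0 0 -0.002 0'
```

```text
t: 19.8
eef_pos: [0.6185, 0.0462, 0.0697]
ee_rot: [-0.058, 1.57, 0.058]
contact_force: [-0.2, 0.1, -1.4]
grip_width: 0.555
t: 20.1
eef_pos: [0.6187, 0.0461, 0.0694]
ee_rot: [-0.058, 1.57, 0.058]
contact_force: [-2.7, -0.0, 7.7]
grip_width: 0.553
```

Seated. Release, rise, and go to the squat pot at (0.430,-0.072).

```bash
python3 -m inch '0.2 0 0 0.0015 0;0.6 0 0 0.0015 0;0.68 0 0 0.0015 0;0.78 0 0 0.0015 0;0.85 0 0 0.0015 0;0.85 0 0 0.0015 0;0.85 0 0 0.0015 0'; python3 -m inch '0.85 0 0 0.02 0;0.85 0 0 0.06 0;0.85 0 0 0.1 0;0.85 0 0 0.14 0;0.85 0 0 0.165 0;1 -0.189 -0.1175 0.165 0;1 -0.189 -0.1175 0.165 0;1 -0.189 -0.1175 0.165 0;1 -0.189 -0.1175 0.165 0;1 -0.189 -0.1175 0.165 0;1 -0.189 -0.1175 0.165 0;1 -0.189 -0.1175 0.165 0'
python3 - <<'E'
from h import *
d=get_image("wrist");im=d["pixels"][:,:,::-1].copy();s=state();print(s["eef_pos"])
p=proj(d,[.43,-.072,.052]);print(p);cv2.drawMarker(im,tuple(int(round(v)) for v in p),(0,255,0),0,12,1)
cv2.imwrite("pics/w10.png",im[60:360,120:520])
d=get_image("scene");cv2.imwrite("pics/s10.png",cv2.resize(d["pixels"][125:290,160:420,::-1],None,fx=3,fy=3))
E
```

```text
t: 20.8
eef_pos: [0.6186, 0.046, 0.0692]
ee_rot: [-0.058, 1.57, 0.058]
contact_force: [0.8, -0.3, 0.4]
grip_width: 0.847
t: 22.0
eef_pos: [0.4304, -0.0718, 0.2348]
ee_rot: [-0.058, 1.568, 0.057]
contact_force: [1.5, 0.0, 1.1]
grip_width: 0.999
[ 0.4309627  -0.0716275   0.23470998]
[319.61987205 180.08312174]
```

View pics/w10.png

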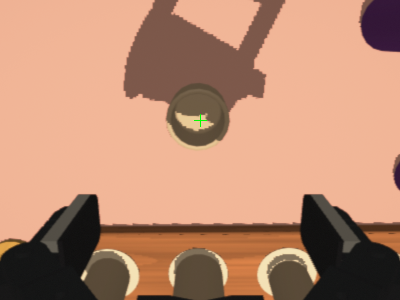

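View pics/s10.png

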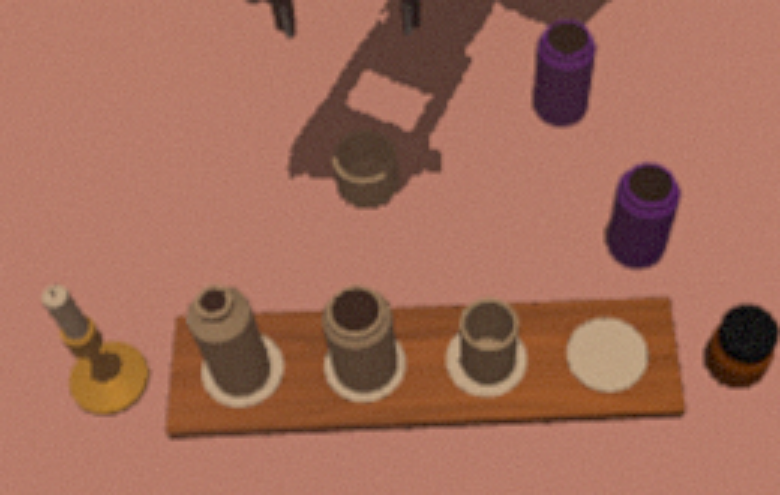

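```bash
python3 -m inch '1 -0.002 -0.0015 -0.045 0;1 -0.002 -0.0015 -0.09 0;1 -0.002 -0.0015 -0.135 0;1 -0.002 -0.0015 -0.175 0;1 -0.002 -0.0015 -0.2 0;1 -0.002 -0.0015 -0.2 0;0.3 -0.002 -0.0015 -0.2 0;0.3 -0.002 -0.0015 -0.2 0;0.3 -0.002 -0.0015 -0.2 0;0.3 -0.002 -0.0015 -0.2 0;0.3 -0.002 -0.0015 -0.2 0;0.3 -0.002 -0.0015 -0.2 0'; python3 -m inch '0.2 0 0 0.015 0;0.2 0 0 0.045 0;0.2 0 0 0.085 0;0.2 0 0 0.125 0;0.2 0 0 0.165 0;0.2 0 0 0.18 0;0.2 0 0 0.18 0'
```

```text
t: 23.3
eef_pos: [0.4288, -0.0732, 0.0358]
ee_rot: [-0.06, 1.566, 0.057]
contact_force: [1.1, 1.9, 7.5]
grip_width: 0.696
t: 24.0
eef_pos: [0.4288, -0.0734, 0.2171]
ee_rot: [-0.061, 1.564, 0.056]
contact_force: [0.1, -0.2, -2.7]
grip_width: 0.695
```

```bash
python3 -m inch '0.2 0.013 0.016 0 0;0.2 0.035 0.043 0 0;0.2 0.062 0.076 0 0;0.2 0.09 0.11 0 0;0.2 0.118 0.145 0 0;0.2 0.145 0.178 0 0;0.2 0.167 0.205 0 0;0.2 0.18 0.221 0 0;0.2 0.1825 0.224 0 0;0.2 0.1825 0.224 0 0';python3 -m inch '0.2 0 0 -0.03 0;0.2 0 0 -0.07 0;0.2 0 0 -0.11 0;0.2 0 0 -0.14 0;0.2 0 0 -0.15 0;0.2 0 0 -0.153 0;0.2 0 0 -0.153 0'
python3 - <<'E'
from h import *
d=get_image("scene");cv2.imwrite("pics/s11.png",cv2.resize(d["pixels"][125:290,160:420,::-1],None,fx=3,fy=3))
E
```

```text
t: 25.0
eef_pos: [0.6089, 0.1512, 0.2123]
ee_rot: [-0.06, 1.574, 0.059]
contact_force: [0.2, 0.6, -2.6]
grip_width: 0.692
t: 25.7
eef_pos: [0.6106, 0.1505, 0.062]
ee_rot: [-0.058, 1.569, 0.058]
contact_force: [1.0, 1.0, -1.2]
grip_width: 0.695
```

View pics/s11.png

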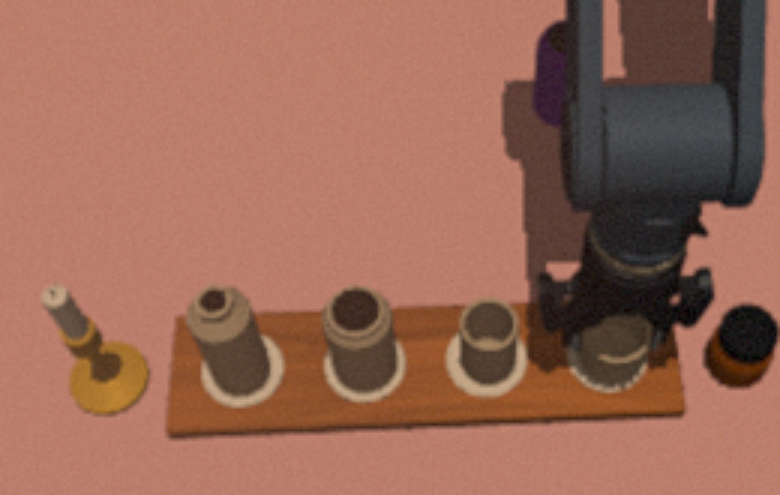

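```bash
python3 -m inch '0.2 0 0 -0.002 0;0.2 0 0 -0.004 0;0.2 0 0 -0.006 0;0.2 0 0 -0.007 0;0.2 0 0 -0.007 0'; python3 -m inch '0.2 0 0 -0.001 0;0.2 0 0 -0.002 0;0.2 0 0 -0.002 0'
```

```text
t: 26.25
eef_pos: [0.61, 0.1511, 0.0542]
ee_rot: [-0.058, 1.57, 0.058]
contact_force: [0.0, -0.1, -2.5]
grip_width: 0.691
t: 26.55
eef_pos: [0.6101, 0.1511, 0.0539]
ee_rot: [-0.059, 1.57, 0.058]
contact_force: [-1.5, -0.0, 7.6]
grip_width: 0.694
```

Seated. Release, rise and back off, so the cameras can check all four pots.

```bash
python3 -m inch '0.2 0 0 0.0015 0;0.73 0 0 0.0015 0;0.78 0 0 0.0015 0;0.83 0 0 0.0015 0;0.9 0 0 0.0015 0;0.9 0 0 0.0015 0;0.9 0 0 0.0015 0'; python3 -m inch '0.9 0 0 0.02 0;0.9 0 0 0.06 0;0.9 0 0 0.1 0;0.9 0 0 0.14 0;0.9 0 0 0.18 0;0.9 0 0 0.2 0;0.9 0 0 0.2 0'; python3 -m inch '0.9 -0.2 0.14 0 0;0.9 -0.2 0.14 0 0;0.9 -0.2 0.14 0 0;0.9 -0.2 0.14 0 0;0.9 -0.2 0.14 0 0;0.9 -0.2 0.14 0 0;0.9 -0.2 0.14 0 0;0.9 -0.2 0.14 0 0'
python3 - <<'E'
from h import *
d=get_image("scene");cv2.imwrite("pics/s12.png",d["pixels"][:,:,::-1]);cv2.imwrite("pics/s12z.png",cv2.resize(d["pixels"][205:280,170:400,::-1],None,fx=3.4,fy=3.4))
d=get_image("top");cv2.imwrite("pics/t12.png",d["pixels"][:,:,::-1]);cv2.imwrite("pics/t12z.png",cv2.resize(d["pixels"][95:185,240:480,::-1],None,fx=3.2,fy=3.2))
E
```

```text
t: 27.25
eef_pos: [0.6101, 0.151, 0.0537]
ee_rot: [-0.058, 1.57, 0.058]
contact_force: [0.5, -1.4, -0.0]
grip_width: 0.901
t: 27.95
eef_pos: [0.6123, 0.1513, 0.2581]
ee_rot: [-0.058, 1.561, 0.059]
contact_force: [1.0, 0.5, -0.7]
grip_width: 0.899
t: 28.75
eef_pos: [0.4109, 0.2907, 0.2532]
ee_rot: [-0.058, 1.57, 0.058]
contact_force: [0.5, -0.6, -0.5]
grip_width: 0.896
```

View pics/s12z.png

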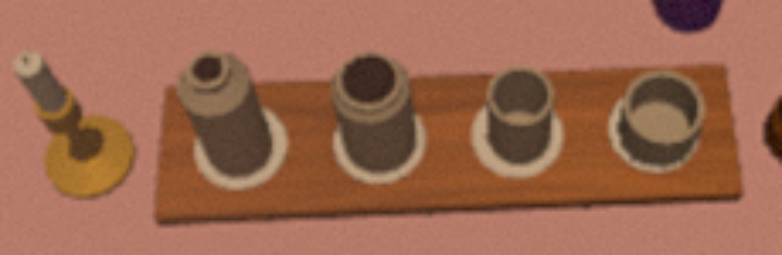

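View pics/t12z.png

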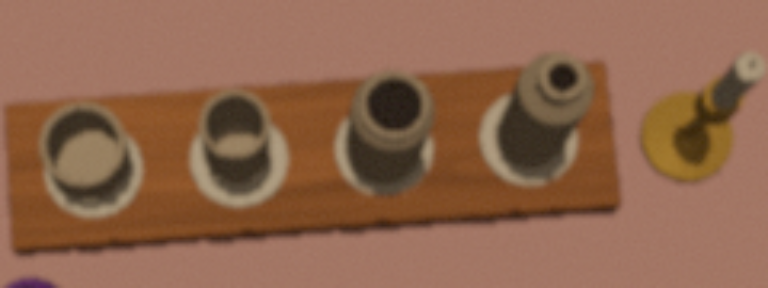

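Both views show four upright pots, each inside its mark, with the bottle at the candlestick end. I'll triangulate the rims to check the numbers.

```bash
python3 - <<'E'
from h import *
S=get_image("scene");T=get_image("top")
M={"bottle":(.6355,-.1642),"can":(.6270,-.0595),"tumbler":(.6189,.0455),"squat":(.6105,.1504)}
q={"bottle":((208,68),(563,77),.15),"can":((369,79),(394,104),.122),"tumbler":((521,96),(234,123),.096),"squat":((664,101),(83,146),.07)}
for k,(a,b,h) in q.items():
    a=(170+a[0]/3.4-.35,205+a[1]/3.4-.35);b=(240+b[0]/3.2-.35,95+b[1]/3.2-.35)
    X,e=tri([ray(S,*a),ray(T,*b)]);m=np.array(M[k]);print(k,X.round(4),"err mm",(1e3*(X[:2]-m)).round(1),"S",(1e3*(onz(S,*a,h)[:2]-m)).round(1),"T",(1e3*(onz(T,*b,h)[:2]-m)).round(1))
c=(170+28/3.4-.35,205+64/3.4-.35);b=(240+749/3.2-.35,95+67/3.2-.35)
print("candle",tri([ray(S,*c),ray(T,*b)])[0]);s=state();print(s["t"],s["contact_force"],s["grip_width"])
E
```

```text
bottle [ 0.6362 -0.1645  0.1492] err mm [ 0.7 -0.3] S [1.1 0.9] T [ 0.6 -1.1]
can [ 0.6267 -0.0585  0.1211] err mm [-0.3  1. ] S [0.2 1.8] T [-0.5  0.5]
tumbler [0.6221 0.0475 0.0922] err mm [3.2 2. ] S [5.  2.7] T [2.1 1.3]
squat [0.6119 0.1521 0.0704] err mm [1.4 1.7] S [1.2 2.7] T [1.5 0.8]
candle [ 0.6410685  -0.28255558  0.156268  ]
28.95 [-0.25296231 -0.6109154   0.51109928] 0.9018258168800999
```

All pots are within 4 mm of their marks and the rim heights fit pots standing on the board. The candlestick has not moved.

```bash
python3 -c "
from bench import job_done;print(job_done())"
```

```text
the job is handed in; nothing more can be done
None
```

The four pots now stand upright on their marks, running bottle vase, canister, tumbler, squat pot from the candlestick end (−y) to the jar end. I handed the job in with about 29 s on the robot's clock.

- **Position:** my last two-view check put the bottle, canister and squat pot within about 2 mm of their marks. The tumbler is about 4 mm off, or up to 6 mm judged from the scene view alone. The limit is 12 mm.
- **Height:** the measured rim heights were 149, 121, 92 and 70 mm, which fits pots standing on the board. The tumbler reads 4 mm low, as it also did before it was moved, so I put that down to the rim reading.
- **Handling:** each pot was lowered in steps of a few millimetres until it touched the board. The wrist force while setting down never passed about 10 N.
- **Everything else:** the candle top measured within about 2 mm of where it was at the start. I did not touch the purple look-alikes. The gripper was open and clear of everything at the end.

One small disagreement remains: a wrist view of the bottle just after release suggested it sat 2 to 5 mm nearer in x. The arm was still settling when that picture was taken, and the final two-view check did not bear it out.

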